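# Hang the steel impression tray in the UV disinfection cabinet

## Task

Turn the red safety catch of the disinfection cabinet clear of the lid, then swing the lid up by its black pull until it stands fully open by itself. Take the steel impression tray out of the drip stand and hang it, handle up, by the slot in its handle on the hook inside, feeling gently for the hook because it can be clamped anywhere along its rail. Neither tray nor gripper may touch the rubber seal round the opening; leave the lid open, the blue tray in the stand and everything else where it is.

Things in the scene. Friction and masses are not known exactly. Their poses are not given: they have to be found in the camera images.
- cabinet: White UV disinfection cabinet, fixed: 150 mm deep (x -85 to +65), 212 wide, 220 high; origin at the middle of its underside, x to its back, y to its left, z up. Front upright to z 100, then sloping back at 45 degrees (x -85, z 100 to x +35, z 220 mm). Inside empty (y -103 to +103, floor at z 8 mm) but for hook, rail and lamp tubes in the back corners (x over 44, y beyond 80 mm).
- opening (a point): Middle of the opening in the slope (cabinet x -37, z 148 mm), in the slope's surface: 152 mm wide, 95 mm along the slope, from x -71, z 114 (lower edge) to x -4, z 181 mm. Axes as the cabinet's. The tray, held upright, can be let straight down through it in front of the hook (rim and all) and then moved back.
- hook_middle (a point): Where the hook's free end would be with the hook in the middle of its rail (cabinet x -25, y 0, z 149 mm; axes as the cabinet's). The real hook is clamped tight up to 12 mm to either side along y; this is not measured. Find it by touch, e.g. moving the tray's handle or the finger beside it sideways against the peg (some newtons do not shift it), or by sight.
- hook_rail (a point): Middle of the rail inside (cabinet x +40, z 127 mm; axes as the cabinet's) that carries the hook: a straight round steel peg 6 mm thick, pointing to the cabinet's front and rising 20 degrees, axis from the dark clamp's face (cabinet x +30, z 129 mm; 18 mm wide, on a 10 mm rail) to the round free end (x -25, z 149 mm).
- seal: Black rubber seal round the opening, 8 mm wide, standing 6 mm proud of the slope, inner edges flush with the opening. Not to be touched. Origin at the middle of the slope's lower edge (cabinet x -85, z 100 mm); its x runs up the slope, y to the cabinet's left, z squarely out of the slope.
- lid_pull (a point): Grip point in the black pull on the lid: a fin 14 mm wide (y), 26 long up the slope, 40 tall out of the lid's face (point 24 mm above the face, 16 below its top), on the lid's middle line, 114 mm from the hinge axis and 31 mm above the plane through it. Axes as the seal's when shut (x towards the hinge, z out of the lid); they turn with the lid.
- lid_axis (a point): Middle of the lid's hinge axis, at the upper edge of the lid; the axis runs along the cabinet's y. The lid is a grey plate 164 mm wide, 135 long, 6 thick; its face lies 13 mm out from the slope when shut.
- lid (a joint): Lid angle in rad: 0 shut, grows as the pull end swings up and back, upright at about 2.35, stop at 2.45 (fully open). A stiff friction hinge: it takes about 3 N at the pull and stays where it is left. The catch holds it shut.
- catch_post (a point): Red post of the turning safety catch that sits on the lid's lower right corner, middle of the post: 11 mm thick, 30 mm tall, square to the lid; its foot is 3 mm over the lid's face, this point 18 mm. It is pushed round the pivot, 20 mm away; the steel tongue on the other side of the pivot (30 mm long) then leaves its keeper on the cabinet. Lid shut: axes as the seal's at angle 0.
- catch_pivot (a point): Point on the catch's pivot axis, level with the post's middle, 65 mm right of the lid's middle line, 121 mm from the lid's hinge axis. Lid shut: seal x 22, y -65, z 31.5 mm.
- catch (a joint): Catch angle in rad: at 0 the post lies to the pivot's left and the tongue sits under the keeper and blocks the lid; it grows as the post is pushed up the slope and then to the right; clear of the keeper above 1.15, stop at 1.65. Light friction (about 2 N at the post); stays where it is left.
- steel_tray: Steel upper impression tray, about 70 g, standing on its heels in one bay of the stand, handle up: 67 wide (y), 120 high (z); origin at the middle of its lower edge in the plate's plane, z up along the handle, x to its back; the rim stands 17 mm forward (-x) round the bowl, to z 56. Handle flat, 4 mm thick (x), 24 wide (y), z 51 to 120 mm, with a slot 14 wide, 16 high near its end.
- tray_slot (a point): Middle of the slot in the steel tray's handle (tray z 106 mm, 14 mm below the handle's end). The slot goes through along x. Axes as the tray's.
- blue_tray: Same tray in blue plastic in the other bay of the stand; stays there.
- stand: White plastic drip stand, fixed: a trough with two bays side by side (y -39 and +39 mm), walls 34 mm high, base 56 x 176 mm; the floor of the bays is 4 mm up, the trays have 2 mm of play in x, 7 mm in y. Origin at the middle of the underside; the trays' backs face its +x.
- plain_model: Plain beige plaster model, 59x76x35 mm, loose; stays.
- blue_model: Beige model on a blue base, 65x73x36 mm, loose; stays.
- wax_block: Red block of wax, 22x48x12 mm, loose; stays.

How it is judged:
By the outcome, as a careful person would: the job done as asked, in the order asked, and still so for the second after the job is handed in, with the robot touching nothing.
It also fails if it takes over 72 s, if anything falls off the work surface, if the arm or the gripper's body presses on something with over 40 N, if the wrist force passes 120 N, or if a joint passes its speed limit or range.

## Robot

A 6-joint arm with a two-finger parallel gripper is mounted at the origin on a cart in front of the work surface, level with it; the furniture and walls round the work are solid. World frame = base frame: x ahead of the robot, y to its left, z up, the work surface at z = 0. Lengths are in m, angles in rad, forces in N, time in s.
With the tool pointing down it reaches from about 0.3 to 0.775 m from the base axis. Payload 14.6 kg.
Tool frame: the origin (TCP) lies at the very end of the fingers, on their centre line; the grasp point (between the pads) lies 19 mm behind it; z points along the fingers, y is the line along which they close (so a half turn about z gives the same grasp; the last joint's range is limited). The gripper opens to 94 mm and grips with 3 to 60 N. Pads are 16 mm wide; open, the fingers measure 119 mm over their backs; the gripper's body (75 mm by 177 mm) begins 78 mm behind the grasp point.
Start: joints at [1.051, 0.3, 1.521, -0, 1.321, -0.067], TCP at [0.241, 0.495, 0.205] pointing down, gripper open.
Joint ranges: [-3.03, 3.03], [-0.79, 2.21], [0.23, 2.52], [-1.04, 4.18], [0, 3.07], [-2.55, 2.55]. Speed limits (rad/s): [2.22, 2.22, 2.57, 3.14, 3.14, 3.14].

## Interface

Orientations are given as [roll, pitch, yaw] about the fixed x, y, z axes, in that order (R = Rz(yaw) Ry(pitch) Rx(roll)).
In Python, from station import ctrl, camera, camera_info, finder gives the robot as it stands.
- The arm moves only by the tool carry_out, never from a script. Its argument "motion" is a list of rows, each a list of 2 entries, a list of its own where there are three numbers: the shift along the tool's x, y, z as a fraction of full scale, then the turn about the tool's z as a fraction of full scale. A call has 1 to 12 rows; each row is the pose to reach, as a shift and turn from the pose commanded when the call began, along the tool's axes at that moment, turning the shorter way round; what a row does not reach only later rows make up. Full scale, the value 1, is 200 mm for a shift and 360 degrees for a turn. A row lasts 1/10 s, in which the tool goes at most 50 mm and 8.59 degrees, less where a joint would pass 70% of its speed; a pose out of reach is approached as far as the arm can. A call with a number of a shift or a turn outside -1 to 1 is refused whole. A call with a gripper value outside its range is refused whole. "hand" is the closure, from -1 (fully open) to 1 (shut), set as the call begins (left out, the last holds). The fingers move at their own pace and stop on an object; "force" is the grip in N (left out, the last holds). Time passes only in rows, so rows that repeat a pose let the fingers close. It gives the time, the measured TCP pose, the force, the opening and the grip force at its end, in the units of the state.
- ctrl.get_obs(): the state, without advancing time (a new reading comes with each control period).
- camera(name): name is "scene" or "side" or "wrist"; returns (picture, depth): 400x640x3 uint8, blue, green, red; 400x640 float32, m along the optical axis (not along the pixel's ray), 0 where there is no reading.
- camera_info(name): a dict with "camera_matrix" (3x3 intrinsics, pixels), "dist_coeffs" ([k1, k2, p1, p2, k3] as OpenCV has them; the pictures are not rectified), "origin" and "attitude" of the camera in the world. Camera axes: x right, y down, z forward; pixel columns grow to the right and rows downward; lengths in m; the calibration is good to about 2 mm. A picture is of the moment at which its call begins: read the wrist's pose just before it. camera_info takes no time and is no camera call; for the wrist camera it gives the pose at the moment of the call.
- ctrl.hand_in(): hands the job in; it is judged then, once.
Trained networks look in the newest picture that a camera, given by its name, has taken for a name from the list of things; names that differ only in an ending like _2 or _b are one class to them, and where a whole thing is asked for, a point or a joint stands for the part that bears it (a point fixed in the world has none). Each returns a list of dicts, best first, with "conf" (0 to 1); they miss things now and then, are a little off and sometimes report something else, mostly with a low value. They report only what shows in the picture. A call takes as long as a camera call.
- finder.boxes_of(camera, query): "location" ([column, row] in pixels, amid what is visible of it).
- finder.cut_out(camera, query): "mask" (400x640 bool, what is visible of it) and "location" ([column, row] in pixels, amid what is visible of it).
- finder.pinpoint(camera, query): "location" ([column, row] in pixels: a listed point, or the origin of a listed thing).
The state is a dict: "time_s": time; "qpos": joint angles; "joint_vel": joint speeds; "tau": joint torques, N m; "ee_pos": TCP position; "eef_rot": TCP orientation; "force": force on the tool from outside, world axes, zero at the start; "moment": the same for the moment, N m; "grip_width": finger opening in m; "grip_force": force on a finger pad.
Only numpy, scipy, OpenCV 4.12 (cv2) and the standard library are available. Lean on these libraries where they do the work, as an engineer would, in place of code of your own. Each camera call takes 0.05 s, during which the arm holds its last target. There are 200 camera calls.

## Working session

There is one attempt and no reset: what is moved stays moved. The work goes in short steps, Python scripts to look and compute and a tool call to move; the robot and the scene stay as the last step left them, time stands still between calls to the robot, and variables do not carry over. Pictures are saved under pics/ and viewed, at most 10 in all, crops included, and the job is handed in when it is done.

Besides the shell and the picture viewer there is one more tool, called after "Emit:" as name(argument=value, ...), one argument or row to a line, values as JSON. carry_out: Moves the arm, as the interface text tells. Its arguments: {"type":"object","properties":{"motion":{"type":"array","items":{"type":"array"}},"hand":{"type":"number"},"force":{"type":"number"}},"required":["motion"]}

```bash
ls; mkdir -p pics
cat > h.py <<'E'
import numpy as np, cv2
from scipy.spatial.transform import Rotation as R
from station import ctrl, camera, camera_info, finder
def rot(a):
    a=np.array(a,float)
    if a.shape==(3,3): return a
    if a.size==4: return R.from_quat(a).as_matrix()
    return R.from_euler('xyz',a).as_matrix()
def ray(ci,px):
    K=np.array(ci['camera_matrix']);d=np.array(ci['dist_coeffs'])
    u=cv2.undistortPoints(np.array([[px]],float),K,d)[0,0]
    return np.array(ci['origin']),rot(ci['attitude'])@np.array([u[0],u[1],1])
def at_depth(ci,px,z):
    o,r=ray(ci,px); return o+r*z
def tri(l):
    A=0;b=0
    for o,r in l:
        r=r/np.linalg.norm(r);P=np.eye(3)-np.outer(r,r);A=A+P;b=b+P@o
    x=np.linalg.solve(A,b)
    return x,[np.linalg.norm((np.eye(3)-np.outer(r,r)/(r@r))@(x-o)) for o,r in l]
def cloud(ci,dep,mask=None,step=1):
    v,u=np.nonzero((dep>0)&(mask if mask is not None else True))
    v=v[::step];u=u[::step]
    p=cv2.undistortPoints(np.stack([u,v],1).astype(float)[:,None],np.array(ci['camera_matrix']),np.array(ci['dist_coeffs']))[:,0]
    z=dep[v,u];c=np.c_[p*z[:,None],z]
    return c@rot(ci['attitude']).T+np.array(ci['origin'])
E
python3 - <<'E'
from h import *
print(ctrl.get_obs())
for n in ("scene","side","wrist"):
    ci=camera_info(n);print(n,ci)
    im,d=camera(n);cv2.imwrite(f'pics/{n}0.png',im);np.savez(f'{n}0.npz',d=d)
    for q in ["opening","hook_middle","lid_pull","lid_axis","catch_post","catch_pivot","steel_tray","tray_slot","blue_tray","stand","cabinet","seal"]:
        for r in finder.pinpoint(n,q)[:2]:
            c,ro=r['location'];z=d[min(399,max(0,int(round(ro)))),min(639,max(0,int(round(c))))]
            print(n,q,np.round(r['location'],1),round(r['conf'],2),np.round(at_depth(ci,r['location'],z),3) if z>0 else None)
E
```

```text
pics
{'time_s': 0.0, 'qpos': array([ 1.05138803e+00,  3.00460671e-01,  1.52158943e+00, -2.37467543e-05,
        1.32069871e+00, -6.66051779e-02]), 'joint_vel': array([ 3.17826683e-04,  1.04940256e-03, -7.67269570e-04, -1.83537217e-03,
        3.33577427e-05, -9.64071488e-05]), 'tau': array([-5.02761177e-04, -5.31807625e+01, -3.52742171e+01,  7.07790256e-02,
        2.44326226e-02, -1.45315994e-04]), 'ee_pos': array([0.24049653, 0.49433617, 0.20488852]), 'eef_rot': array([-3.14043753e+00, -5.39988464e-05,  2.68879539e+00]), 'force': array([-0.20603203, -0.35156499, -0.20855946]), 'moment': array([-0.02368106,  0.00598358, -0.02552893]), 'grip_force': 0.0, 'grip_width': 0.09382766302042375}
scene {'camera_matrix': array([[381.1878082 ,   0.        , 316.9074571 ],
       [  0.        , 381.1878082 , 199.09498806],
       [  0.        ,   0.        ,   1.        ]]), 'dist_coeffs': array([-0.09210561,  0.        ,  0.        ,  0.        ,  0.        ]), 'origin': array([ 0.07910499, -0.47976158,  0.81648978]), 'attitude': array([-2.40486245,  0.00708493, -0.81531411])}
scene opening [2
[... 1626 characters left out ...]
slot [353.1 185.3] 0.53 [ 0.415 -0.254  0.116]
side blue_tray [351.6 231. ] 0.48 [ 0.424 -0.184  0.005]
side stand [356.6 227.5] 0.92 [ 0.416 -0.148  0.032]
side cabinet [297.4 294. ] 0.76 [0.571 0.22  0.063]
side seal [337. 240.] 0.48 [0.494 0.163 0.144]
wrist {'camera_matrix': array([[276.71955943,   0.        , 319.38745192],
       [  0.        , 276.71955943, 194.95131582],
       [  0.        ,   0.        ,   1.        ]]), 'dist_coeffs': array([-0.04172509,  0.        ,  0.        ,  0.        ,  0.        ]), 'origin': array([0.17253408, 0.52758032, 0.38490721]), 'attitude': array([ 2.87757273e+00, -1.08993830e-03,  1.11849481e+00])}
wrist seal [194.2 333.5] 0.17 [0.223 0.449 0.297]
```

```bash
python3 - <<'E'
import cv2,numpy as np
a=cv2.imread('pics/scene0.png')[90:340,210:450];b=cv2.imread('pics/side0.png')[130:330,220:460]
a=cv2.resize(a,None,fx=1.6,fy=1.6,interpolation=3);a=cv2.resize(a,(400,417));b=cv2.resize(b,(400,333));
c=np.zeros((417,800,3),np.uint8);c[:,:400]=a;c[:333,400:]=b;cv2.imwrite('pics/m.png',c)
E
python3 - <<'E'
from h import *
# cloud from both cameras: cabinet top (z~.22) extents, sides
for n in ("scene","side"):
    d=np.load(n+'0.npz')['d'];ci=camera_info(n);P=cloud(ci,d)
    m=(P[:,0]>.4)&(P[:,0]<.75)&(P[:,1]>-.1)&(P[:,1]<.35)&(P[:,2]>.214)&(P[:,2]<.226)
    Q=P[m]
    print(n,len(Q),Q.mean(0).round(4) if len(Q) else 0)
    if len(Q)>5:
        r=cv2.minAreaRect((Q[:,:2]*1000).astype(np.float32));print(r,cv2.boxPoints(r).round(1).tolist())
    for zlo,zhi in((.02,.09),(.11,.2)):
        m=(P[:,0]>.4)&(P[:,0]<.75)&(P[:,1]>-.1)&(P[:,1]<.35)&(P[:,2]>zlo)&(P[:,2]<zhi);Q=P[m]
        if len(Q)>5:
            r=cv2.minAreaRect((Q[:,:2]*1000).astype(np.float32));print(zlo,len(Q),r,cv2.boxPoints(r).round(1).tolist())
E
```

```text
scene 855 [0.6169 0.1184 0.2192]
((615.5154418945312, 121.51918029785156), (46.07560729980469, 211.9718780517578), 20.00457191467285) [[557.5999755859375, 213.1999969482422], [630.0999755859375, 14.0], [673.4000244140625, 29.799999237060547], [600.9000244140625, 229.0]]
0.02 1676 ((491.1059265136719, 19.15386962890625), (223.33221435546875, 367.1411437988281), 55.207427978515625) [[276.6000061035156, 32.20000076293945], [578.0999755859375, -177.3000030517578], [705.5999755859375, 6.099999904632568], [404.1000061035156, 215.60000610351562]]
0.11 4669 ((588.9609985351562, 47.1937255859375), (208.5666046142578, 334.1036071777344), 19.836835861206055) [[434.20001220703125, 168.89999389648438], [547.5999755859375, -145.3000030517578], [743.7000122070312, -74.5999984741211], [630.4000244140625, 239.6999969482422]]
side 770 [0.6147 0.1412 0.2185]
((617.9326171875, 123.34171295166016), (39.645164489746094, 215.37985229492188), 20.242685317993164) [[562.0999755859375, 217.5], [636.5999755859375, 15.399999618530273], [673.7999877929688, 29.200000762939453], [599.2999877929688, 231.1999969482422]]
0.02 4101 ((567.14990234375, 66.689208984375), (347.09521484375, 324.5503234863281), 3.5910089015960693) [[383.79998779296875, 217.8000030517578], [404.1000061035156, -106.0999984741211], [750.5, -84.4000015258789], [730.2000122070312, 239.5]]
0.11 6302 ((584.5794677734375, 35.605743408203125), (233.2244415283203, 361.3577880859375), 20.622156143188477) [[411.79998779296875, 163.60000610351562], [539.0999755859375, -174.60000610351562], [757.4000244140625, -92.4000015258789], [630.0999755859375, 245.8000030517578]]
```

View pics/m.png

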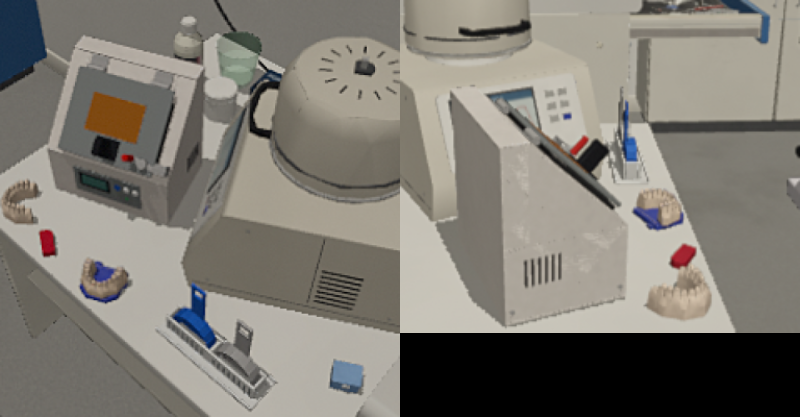

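The view shows the cabinet turned about 20°, with the pull near (273,179) and the post near (286,186) in the scene picture. The steel tray is the right-hand one in the stand, slot near (353,284). Next I refine the poses with plane fits.

Run:
```python
from h import *
D={n:np.load(n+'0.npz')['d'] for n in("scene","side")}
cl={n:cloud(camera_info(n),D[n]) for n in D}
o=np.array([.576,.107,0]);y=np.radians(20.1)
Rc=np.array([[np.cos(y),-np.sin(y),0],[np.sin(y),np.cos(y),0],[0,0,1]])
def fit(Q,n0):
    for _ in range(4):
        c=Q.mean(0);n=np.linalg.svd(Q-c,full_matrices=False)[2][2];n*=np.sign(n@n0)
        Q=Q[abs((Q-c)@n)<.003]
    return c.round(4),n.round(3),len(Q)
for n in cl:
    L=(cl[n]-o)@Rc
    def sel(a,b,c,d,e,f): return L[(L[:,0]>a)&(L[:,0]<b)&(L[:,1]>c)&(L[:,1]<d)&(L[:,2]>e)&(L[:,2]<f)]
    for nm,bx,n0 in(("front x-85",(-.1,-.07,-.09,.09,.03,.09),[-1,0,0]),("left y106",(-.06,.05,.09,.12,.03,.12),[0,1,0]),("right",(-.06,.05,-.12,-.09,.03,.12),[0,-1,0]),("top220",(.035,.06,-.1,.1,.21,.23),[0,0,1])):
        Q=sel(*bx)
        if len(Q)>60: print(n,nm,*fit(Q,n0))
    Q=L[(abs(L[:,1])<.075)&(L[:,2]>.1)&(L[:,2]<.225)&(L[:,0]>-.1)&(L[:,0]<.03)]
    s=(Q[:,2]-Q[:,0]-.185)/np.sqrt(2);Q=Q[abs(s-.013)<.008]
    if len(Q)>60: c,nn,k=fit(Q,[-1,0,1]);print(n,'lid',c,nn,k,'off',(c[2]-c[0]-.185)/2**.5)
    P=cl[n]; m=(P[:,0]>.3)&(P[:,0]<.52)&(P[:,1]<-.1)&(P[:,1]>-.36)&(P[:,2]>.022)&(P[:,2]<.034)
    Q=P[m];r=cv2.minAreaRect((Q[:,:2]*1000).astype(np.float32));print(n,'stand',len(Q),np.round(r[0]),np.round(r[1]),r[2],cv2.boxPoints(r).round().tolist())
    m=(P[:,0]>.3)&(P[:,0]<.52)&(P[:,1]<-.1)&(P[:,1]>-.36)&(P[:,2]>.07)&(P[:,2]<.13)
    Q=P[m]
    for q in Q[::max(1,len(Q)//40)]: print(q.round(3).tolist(),end=' ')
    print()
    # tall things map near the route: max height on 5cm grid
    H={}
    for p in P[(P[:,2]>.03)&(P[:,0]>.15)&(P[:,0]<.8)&(abs(P[:,1])<.45)][::3]:
        k=(int(p[0]//.1),int(p[1]//.1));H[k]=max(H.get(k,0),p[2])
    print({k:round(float(v),2) for k,v in sorted(H.items())})
print(ctrl.get_obs()['time_s'])
```

```text
scene front x-85 [-0.0887 -0.0036  0.0622] [-0.999  0.007  0.033] 789
scene right [-0.0071 -0.1047  0.0763] [-0.001 -1.     0.   ] 366
scene top220 [ 0.0475 -0.0032  0.2201] [ 0.007 -0.004  1.   ] 444
scene lid [-0.0408 -0.0013  0.1646] [-0.703  0.008  0.712] 2467 off 0.01442497833620557
scene stand 436 [ 430. -217.] [145. 153.] 27.52666473388672 [[330.0, -183.0], [401.0, -318.0], [530.0, -251.0], [459.0, -116.0]]
[0.52, -0.113, 0.13] [0.493, -0.128, 0.13] [0.489, -0.123, 0.111] [0.471, -0.142, 0.13] [0.468, -0.141, 0.121] [0.478, -0.162, 0.126] [0.487, -0.175, 0.125] [0.487, -0.178, 0.124] [0.483, -0.17, 0.118] [0.471, -0.145, 0.103] [0.503, -0.203, 0.125] [0.485, -0.169, 0.107] [0.463, -0.121, 0.08] [0.49, -0.185, 0.112] [0.461, -0.129, 0.085] [0.495, -0.19, 0.108] [0.464, -0.133, 0.082] [0.495, -0.193, 0.107] [0.464, -0.133, 0.077] [0.496, -0.193, 0.102] [0.466, -0.135, 0.074] [0.499, -0.194, 0.097] [0.474, -0.153, 0.079] [0.505, -0.212, 0.103] [0.487, -0.178, 0.086] [0.518, -0.235, 0.108] [0.508, -0.214, 0.095] [0.499, -0.2, 0.087] [0.499, -0.198, 0.081] [0.506, -0.208, 0.079] [0
[... 2130 characters left out ...]
7] [0.516, -0.101, 0.097] [0.471, -0.119, 0.089] [0.477, -0.115, 0.088] [0.461, -0.121, 0.082] [0.485, -0.109, 0.079] 
{(1, -5): 0.19, (1, 2): 0.56, (1, 4): 0.54, (2, -5): 0.21, (2, 2): 0.54, (2, 3): 0.55, (2, 4): 0.55, (3, -5): 0.25, (3, -2): 0.03, (3, -1): 0.04, (3, 0): 0.03, (3, 1): 0.03, (3, 2): 0.03, (4, -5): 0.25, (4, -3): 0.12, (4, -2): 0.2, (4, -1): 0.07, (4, 0): 0.16, (4, 1): 0.15, (4, 2): 0.03, (5, -5): 0.25, (5, -4): 0.2, (5, -3): 0.34, (5, -2): 0.34, (5, -1): 0.18, (5, 0): 0.21, (5, 1): 0.22, (5, 2): 0.22, (6, -3): 0.36, (6, -2): 0.34, (6, -1): 0.27, (6, 0): 0.22, (6, 1): 0.22, (6, 2): 0.22, (7, -3): 0.34, (7, -2): 0.34, (7, -1): 0.2, (7, 0): 0.1, (7, 1): 0.12, (7, 2): 0.12}
1.95
```

```bash
cat >> h.py <<'E'
O=np.array([.5737,.1074,0]);YC=np.radians(20.1)
RC=R.from_euler('z',YC).as_matrix()
def cab(*p): return O+RC@(np.array(p)/1000)       # cabinet mm -> world
def tocab(w): return RC.T@(np.array(w)-O)*1000
def seal(x,y,z): return cab(-85+(x-z)*.70711,y,100+(x+z)*.70711)
def plan(pts,start=None,syaw=None):
    "pts: list of (world tcp xyz, yaw deg)"
    s=ctrl.get_obs();p0=np.array(s['ee_pos']) if start is None else start
    y0=s['eef_rot'][2] if syaw is None else syaw
    T=np.array([[np.cos(y0),np.sin(y0),0],[np.sin(y0),-np.cos(y0),0],[0,0,-1]])
    for w,yw in pts:
        d=T@(np.array(w)-p0)/.2; dy=(np.radians(yw)-y0+np.pi)%(2*np.pi)-np.pi
        print('row',d.round(4).tolist(),round(-dy/(2*np.pi),4),'dist mm',round(np.linalg.norm(np.array(w)-p0)*1000))
def st():
    s=ctrl.get_obs();print('t',round(s['time_s'],2),'tcp',s['ee_pos'].round(4),'cab',tocab(s['ee_pos']).round(1),'yaw',np.degrees(s['eef_rot'][2]).round(2),'F',s['force'].round(1),'w',round(s['grip_width'],4),'gf',round(s['grip_force'],1))
E
python3 - <<'E'
from h import *
P=seal(29,0,37);print(P,seal(22,-45,31.5))
plan([(P+[0,0,.09],200)])
E
```

```text
[0.48856465 0.07624488 0.14666926] [0.50303327 0.03362114 0.13783038]
row [-2.0298, -1.3385, -0.156] -0.1276 dist mm 487
```

Emit:
carry_out(
  motion=[
    [[-1,-0.66,-0.2],-0.1276],
    [[-1,-0.66,-0.2],-0.1276],
    [[-1,-0.66,-0.2],-0.1276],
    [[-1,-0.66,-0.2],-0.1276],
    [[-1,-0.66,-0.2],-0.1276],
    [[-1,-0.66,-0.2],-0.1276],
    [[-1,-0.66,-0.2],-0.1276],
  ],
  hand=0.3,
)

```text
time_s: 2.65
ee_pos: [0.3638, 0.2869, 0.246]
eef_rot: [3.141, 0.001, -2.792]
force: [0.6, -0.0, -0.1]
grip_width: 0.0413
grip_force: 0.0
```

Run:
```python
from h import *
st()
P=seal(29,0,37)
plan([(P+[0,0,.09],200)])
```

```text
t 2.65 tcp [0.3638 0.2869 0.246 ] cab [-135.5  240.8  246. ] yaw -160.0 F [ 0.6 -0.  -0.1] w 0.0413 gf 0.0
row [-0.226, -1.2034, 0.0469] 0.0 dist mm 245
```

Emit:
carry_out(
  motion=[
    [[-0.2,-0.3,0.0],0],
    [[-0.2,-0.6,0.0],0],
    [[-0.226,-1,0.0],0],
    [[-0.226,-1,0.0],0],
    [[-0.226,-1,0.0],0],
    [[-0.226,-1,0.0],0],
    [[-0.226,-1,0.0],0],
  ],
  hand=0.3,
)

```text
time_s: 3.35
ee_pos: [0.4732, 0.1172, 0.2453]
eef_rot: [3.141, -0.0, -2.793]
force: [0.2, 0.5, -0.4]
grip_width: 0.033
grip_force: 0.0
```

Run:
```python
from h import *
st()
ci=camera_info("wrist");im,d=camera("wrist");cv2.imwrite('pics/w1.png',im)
for q in ["lid_pull","lid_axis","catch_post","catch_pivot","seal","cabinet"]:
    for r in finder.pinpoint("wrist",q)[:2]:
        l=r['location'];z=d[int(l[1])%400,int(l[0])%640];print(q,np.round(l,1),round(r['conf'],2),z,tocab(at_depth(ci,l,z)).round(1))
for nm,p in(("pull",seal(29,0,37)),("post",seal(22,-45,31.5)),("piv",seal(22,-65,31.5)),("axis",seal(143,0,6))):
    A=rot(ci['attitude']);c=A.T@(p-ci['origin']);px=cv2.projectPoints(c[None],np.zeros(3),np.zeros(3),ci['camera_matrix'],ci['dist_coeffs'])[0].ravel();print(nm,px.round(1),c[2])
```

```text
t 3.35 tcp [0.4732 0.1172 0.2453] cab [-91.1  43.8 245.3] yaw -160.04 F [ 0.2  0.5 -0.4] w 0.033 gf 0.0
lid_pull [277.1 191.9] 0.8 0.27179056 [-98.7   2.3 161.6]
lid_pull [81.1 44.7] 0.62 0.3445917 [-266.9 -267.2   40.3]
catch_post [234.6 196.4] 0.67 0.28608066 [-90.7 -44.1 148.9]
catch_post [279.5 238.7] 0.56 0.16023448 [-100.5   20.5  276.7]
catch_pivot [217.9 193.5] 0.94 0.30655116 [-88.4 -69.2 128.3]
cabinet [292.3 227.5] 0.79 0.17995591 [-99.3  26.1 256.6]
pull [277.3 195.8] 0.2883044052704583
post [236.8 192.8] 0.2965141402007271
piv [218.3 192.8] 0.2964947123180047
axis [273.2 317.1] 0.25848539129400994
```

View pics/w1.png

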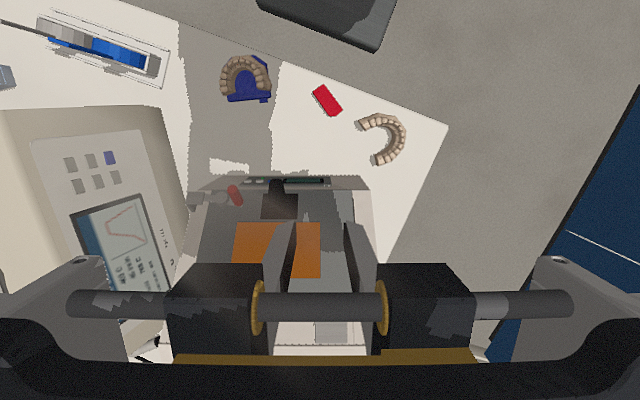

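Run:
```python
from h import *
G=seal(22,-45,42)-[0,0,.019]
print(tocab(G))
plan([(G+[0,0,.05],200),(G,200)])
```

```text
[-99.1422  -45.      126.25504]
row [0.0397, -0.44, 0.3462] 0.0001 dist mm 112
row [0.0397, -0.44, 0.5962] 0.0001 dist mm 148
```

Emit:
carry_out(
  motion=[
    [[0.02,-0.2,0.15],0],
    [[0.04,-0.44,0.34],0],
    [[0.04,-0.44,0.34],0],
    [[0.04,-0.44,0.34],0],
    [[0.04,-0.44,0.45],0],
    [[0.04,-0.44,0.53],0],
    [[0.04,-0.44,0.596],0],
    [[0.04,-0.44,0.596],0],
    [[0.04,-0.44,0.596],0],
  ],
  hand=0.49,
)

```text
time_s: 4.6
ee_pos: [0.4965, 0.031, 0.1271]
eef_rot: [-3.141, 0.001, -2.792]
force: [-0.5, -0.1, -0.1]
grip_width: 0.0238
grip_force: 0.1
```

Emit:
carry_out(
  motion=[
    [[0,0,0],0],
    [[0,0,0],0],
    [[0,0,0],0],
    [[0,0,0],0],
  ],
  hand=1,
  force=8,
)

```text
time_s: 5.0
ee_pos: [0.4966, 0.0302, 0.1269]
eef_rot: [-3.141, 0.001, -2.793]
force: [0.6, -2.9, 3.8]
grip_width: 0.0106
grip_force: 8.0
```

Run:
```python
from h import *
st()
s=ctrl.get_obs();p=s['ee_pos']
G0=seal(22,-45,42)-[0,0,.019]
for th in (.3,.6,.9,1.2,1.45):
    q=seal(22+20*np.sin(th),-65+20*np.cos(th),42)-[0,0,.019]-G0+p
    plan([(q,200)])
```

```text
t 5.0 tcp [0.4966 0.0302 0.1269] cab [-99.  -46.  126.9] yaw -160.02 F [ 0.6 -2.9  3.8] w 0.0106 gf 8.0
row [-0.0209, -0.0044, -0.0209] -0.0 dist mm 6
row [-0.04, -0.0174, -0.0399] -0.0 dist mm 12
row [-0.0555, -0.0377, -0.0554] -0.0 dist mm 17
row [-0.066, -0.0636, -0.0659] -0.0 dist mm 23
row [-0.0704, -0.0878, -0.0702] -0.0 dist mm 27
```

Emit:
carry_out(
  motion=[
    [[-0.011,-0.001,-0.011],0],
    [[-0.021,-0.004,-0.021],0],
    [[-0.031,-0.01,-0.031],0],
    [[-0.04,-0.0174,-0.04],0],
    [[-0.048,-0.027,-0.048],0],
    [[-0.0555,-0.038,-0.0555],0],
    [[-0.061,-0.05,-0.061],0],
    [[-0.066,-0.0636,-0.066],0],
    [[-0.069,-0.077,-0.069],0],
    [[-0.071,-0.09,-0.07],0],
    [[-0.071,-0.092,-0.07],0],
    [[-0.071,-0.092,-0.07],0],
  ],
)

```text
time_s: 6.2
ee_pos: [0.5159, 0.0188, 0.1407]
eef_rot: [3.14, 0.001, -2.793]
force: [-0.1, 4.2, 4.5]
grip_width: 0.0107
grip_force: 8.0
```

Run:
```python
from h import *
st()
```

```text
t 6.2 tcp [0.5159 0.0188 0.1407] cab [-84.7 -63.4 140.7] yaw -160.0 F [-0.1  4.2  4.5] w 0.0107 gf 8.0
```

Emit:
carry_out(
  motion=[
    [[0,0,0],0],
    [[0,0,0],0],
    [[0,0,-0.1],0],
    [[0,0,-0.25],0],
    [[0,0,-0.25],0],
    [[0,0,-0.25],0],
  ],
  hand=0.4,
)

```text
time_s: 6.8
ee_pos: [0.5157, 0.0179, 0.1902]
eef_rot: [-3.141, 0.0, -2.793]
force: [-1.0, 0.3, 0.3]
grip_width: 0.0282
grip_force: 0.0
```

Run:
```python
from h import *
st()
ci=camera_info("wrist");im,d=camera("wrist");cv2.imwrite('pics/w2.png',im)
for q in ["catch_post","lid_pull"]:
    for r in finder.pinpoint("wrist",q)[:1]:
        l=r['location'];z=d[int(l[1]),int(l[0])];print(q,np.round(l,1),round(r['conf'],2),z,tocab(at_depth(ci,l,z)).round(1))
def pj(p):
    A=rot(ci['attitude']);c=A.T@(p-ci['origin']);return cv2.projectPoints(c[None],np.zeros(3),np.zeros(3),ci['camera_matrix'],ci['dist_coeffs'])[0].ravel().round(1)
for th in(0,1.15,1.45): print(th,pj(seal(22+20*np.sin(th),-65+20*np.cos(th),31.5)))
print('pull',pj(seal(29,0,37)))
G=seal(29,0,39)-[0,0,.019];print(tocab(G))
plan([(G+[0,0,.05],200),(G,200)])
```

```text
t 6.8 tcp [0.5157 0.0179 0.1902] cab [-85.2 -64.1 190.2] yaw -160.01 F [-1.   0.3  0.3] w 0.0282 gf 0.0
catch_post [318.1 222.9] 0.65 0.21766794 [-82.8 -65.2 165.3]
lid_pull [393.6 206.2] 0.73 0.21620828 [-95.8  -6.  163.3]
0 [341.2 201.9]
1.15 [328.1 221.1]
1.45 [321.2 222.8]
pull [395.1 206. ]
[-9.20711000e+01  3.46944695e-15  1.29083480e+02]
row [0.0332, 0.3195, 0.0504] -0.0 dist mm 65
row [0.0332, 0.3195, 0.3004] -0.0 dist mm 88
```

Emit:
carry_out(
  motion=[
    [[0.01,0.16,0.0],0],
    [[0.033,0.32,0.05],0],
    [[0.033,0.32,0.05],0],
    [[0.033,0.32,0.15],0],
    [[0.033,0.32,0.25],0],
    [[0.033,0.32,0.3],0],
    [[0.033,0.32,0.3],0],
    [[0.033,0.32,0.3],0],
  ],
  hand=0.4,
)

```text
time_s: 7.75
ee_pos: [0.488, 0.0757, 0.1307]
eef_rot: [-3.141, 0.0, -2.793]
force: [0.9, -0.1, 0.2]
grip_width: 0.0284
grip_force: 0.0
```

Emit:
carry_out(
  motion=[
    [[0,0,0],0],
    [[0,0,0],0],
    [[0,0,0],0],
    [[0,0,0],0],
  ],
  hand=1,
  force=20,
)

```text
time_s: 8.15
ee_pos: [0.4882, 0.0753, 0.1309]
eef_rot: [-3.14, 0.001, -2.793]
force: [1.8, -5.1, 0.7]
grip_width: 0.0138
grip_force: 20.0
```

Run:
```python
from h import *
st()
s=ctrl.get_obs();p=s['ee_pos']
c=tocab(p)+[0,0,19]; H=np.array([11.9,0,205.4]); r=c-H; print(r)
rows=[]
for a in np.arange(.1,2.51,.1):
    x=r[0]*np.cos(a)+r[2]*np.sin(a); z=-r[0]*np.sin(a)+r[2]*np.cos(a)
    g=np.array([x-r[0],0,z-r[2]])/200
    rows.append((round(a,2),round(-g[0],3),round(-g[2],3)))
print(rows)
```

```text
t 8.15 tcp [0.4882 0.0753 0.1309] cab [-91.3  -0.8 130.9] yaw -160.02 F [ 1.8 -5.1  0.7] w 0.0138 gf 20.0
[-103.2102208    -0.79140128  -55.49320588]
[(np.float64(0.1), np.float64(0.025), np.float64(-0.053)), (np.float64(0.2), np.float64(0.045), np.float64(-0.108)), (np.float64(0.3), np.float64(0.059), np.float64(-0.165)), (np.float64(0.4), np.float64(0.067), np.float64(-0.223)), (np.float64(0.5), np.float64(0.07), np.float64(-0.281)), (np.float64(0.6), np.float64(0.067), np.float64(-0.34)), (np.float64(0.7), np.float64(0.057), np.float64(-0.398)), (np.float64(0.8), np.float64(0.043), np.float64(-0.454)), (np.float64(0.9), np.float64(0.022), np.float64(-0.509)), (np.float64(1.0), np.float64(-0.004), np.float64(-0.562)), (np.float64(1.1), np.float64(-0.035), np.float64(-0.612)), (np.float64(1.2), np.float64(-0.07), np.float64(-0.658)), (np.float64(1.3), np.float64(-0.111), np.float64(-0.7)), (np.float64(1.4), np.float64(-0.155), np.float64(-0.739)), (np.float64(1.5), np.float64(-0.203), np.float64(-0.773)), (np.float64(1.6), np.float64(-0.254), np.float64(-0.801)), (np.float64(1.7), np.float64(-0.307), np.float64(-0.825)), (np.float64(1.8), np.float64(-0.363), np.float64(-0.843)), (np.float64(1.9), np.float64(-0.42), np.float64(-0.856)), (np.float64(2.0), np.float64(-0.479), np.float64(-0.862)), (np.float64(2.1), np.float64(-0.537), np.float64(-0.863)), (np.float64(2.2), np.float64(-0.595), np.float64(-0.858)), (np.float64(2.3), np.float64(-0.653), np.float64(-0.847)), (np.float64(2.4), np.float64(-0.709), np.float64(-0.831)), (np.float64(2.5), np.float64(-0.763), np.float64(-0.809))]
```

Emit:
carry_out(
  motion=[
    [[0.013,0,-0.026],0],
    [[0.025,0,-0.053],0],
    [[0.045,0,-0.108],0],
    [[0.059,0,-0.165],0],
    [[0.067,0,-0.223],0],
    [[0.07,0,-0.281],0],
    [[0.067,0,-0.34],0],
    [[0.067,0,-0.34],0],
    [[0.067,0,-0.34],0],
  ],
)

```text
time_s: 9.05
ee_pos: [0.4753, 0.0706, 0.199]
eef_rot: [-3.14, 0.001, -2.793]
force: [-1.2, -6.5, 1.8]
grip_width: 0.0141
grip_force: 20.0
```

Run:
```python
from h import *
st()
```

```text
t 9.05 tcp [0.4753 0.0706 0.199 ] cab [-105.1   -0.7  199. ] yaw -160.02 F [-1.2 -6.5  1.8] w 0.0141 gf 20.0
```

Emit:
carry_out(
  motion=[
    [[-0.01,0,-0.058],0],
    [[-0.024,0,-0.114],0],
    [[-0.045,0,-0.169],0],
    [[-0.071,0,-0.222],0],
    [[-0.102,0,-0.272],0],
    [[-0.137,0,-0.318],0],
    [[-0.178,0,-0.36],0],
    [[-0.222,0,-0.399],0],
    [[-0.27,0,-0.433],0],
    [[-0.321,0,-0.461],0],
    [[-0.321,0,-0.461],0],
    [[-0.321,0,-0.461],0],
  ],
)

```text
time_s: 10.25
ee_pos: [0.5358, 0.0926, 0.2907]
eef_rot: [-3.14, 0.0, -2.793]
force: [2.6, -4.9, -2.3]
grip_width: 0.0138
grip_force: 20.0
```

Run:
```python
from h import *
st()
```

```text
t 10.25 tcp [0.5358 0.0926 0.2907] cab [-40.7  -0.9 290.7] yaw -160.04 F [ 2.6 -4.9 -2.3] w 0.0138 gf 20.0
```

Emit:
carry_out(
  motion=[
    [[-0.053,0,-0.024],0],
    [[-0.109,0,-0.042],0],
    [[-0.166,0,-0.055],0],
    [[-0.225,0,-0.061],0],
    [[-0.283,0,-0.062],0],
    [[-0.341,0,-0.057],0],
    [[-0.399,0,-0.046],0],
    [[-0.43,0,-0.038],0],
    [[-0.455,0,-0.03],0],
    [[-0.482,0,-0.02],0],
    [[-0.495,0,-0.015],0],
    [[-0.495,0,-0.015],0],
  ],
)

```text
time_s: 11.45
ee_pos: [0.6293, 0.1266, 0.295]
eef_rot: [-3.14, 0.003, -2.793]
force: [4.1, -3.6, 7.6]
grip_width: 0.0134
grip_force: 20.0
```

Run:
```python
from h import *
st()
s=ctrl.get_obs();r=tocab(s['ee_pos'])+[0,0,19]-[11.9,0,205.4]
print('angle',np.arctan2(-55.5,-103.2)%(2*np.pi)-np.arctan2(r[2],r[0]),np.hypot(r[0],r[2]))
ci=camera_info("side");im,d=camera("side");cv2.imwrite('pics/s3.png',im[130:330,200:520])
```

```text
t 11.45 tcp [0.6293 0.1266 0.295 ] cab [ 58.8  -1.1 295. ] yaw -160.04 F [ 4.1 -3.6  7.6] w 0.0134 gf 20.0
angle 2.471831043401612 118.32626427692627
```

View pics/s3.png

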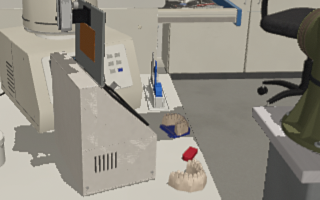

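Emit:
carry_out(
  motion=[
    [[0,0,0],0],
    [[0,0,0],0],
    [[0,0,-0.1],0],
    [[0,0,-0.25],0],
    [[0,0,-0.45],0],
    [[0,0,-0.45],0],
    [[0.25,0,-0.45],0],
    [[0.5,0,-0.45],0],
    [[0.6,0,-0.3],0],
    [[0.6,0,-0.1],0],
    [[0.6,0,0.1],0],
    [[0.6,0,0.1],0],
  ],
  hand=0.3,
)

```text
time_s: 12.7
ee_pos: [0.5136, 0.0859, 0.2688]
eef_rot: [3.139, -0.008, -2.793]
force: [-0.5, 0.0, 0.1]
grip_width: 0.0327
grip_force: 0.0
```

```bash
cat >> h.py <<'E'
def pj(ci,p):
    A=rot(ci['attitude']);c=A.T@(np.array(p)-ci['origin']);return cv2.projectPoints(c[None],np.zeros(3),np.zeros(3),np.array(ci['camera_matrix']),np.array(ci['dist_coeffs']))[0].ravel().round(1)
E
python3 - <<'E'
from h import *
st()
ci=camera_info("wrist");im,d=camera("wrist");cv2.imwrite('pics/w4.png',im);np.savez('w4.npz',d=d)
for y in(-12,0,12): print(y,pj(ci,cab(-25,y,149)),pj(ci,cab(0,y,140)))
print('opening corners',[pj(ci,seal(x,y,0)) .tolist() for x in(20,115) for y in(-76,76)])
for q in ["hook_middle","hook_rail","opening"]:
    for r in finder.pinpoint("wrist",q)[:2]: 
        l=r['location'];z=d[int(l[1]),int(l[0])];print(q,np.round(l,1),round(r['conf'],2),z,tocab(at_depth(ci,l,z)).round(1))
P=np.array([tocab(p) for p in cloud(ci,d)]);
for lo,hi in((-23,-16),(-16,-8)):
    m=(abs(P[:,1])<60)&(P[:,2]>130)&(P[:,2]<160)&(P[:,0]>lo)&(P[:,0]<hi);print(lo,m.sum(),np.median(P[m],0) if m.any() else '')
E
```

```text
t 12.7 tcp [0.5136 0.0859 0.2688] cab [-63.8   0.5 268.8] yaw -160.0 F [-0.5  0.   0.1] w 0.0327 gf 0.0
-12 [308.3 223.8] [308.8 240.6]
0 [318.7 223.8] [318.7 240.6]
12 [329.1 223.7] [328.7 240.5]
opening corners [[257.0, 178.9], [380.1, 178.6], [247.3, 253.5], [390.2, 253.1]]
hook_middle [321.2 223.5] 0.77 0.46757835 [27.4  4.2  8.9]
hook_middle [321.5 164.1] 0.29 0.3584543 [-85.7   3.8  92. ]
hook_rail [318.3 267.5] 0.62 0.2841592 [  6.3  -0.5 193. ]
opening [319.6 211.1] 0.76 0.46305418 [5.7 1.6 7.9]
-23 24 [-19.78911529 -10.07112594 149.24084906]
-16 28 [-11.90868979 -10.22642662 146.93008664]
```

View pics/w4.png

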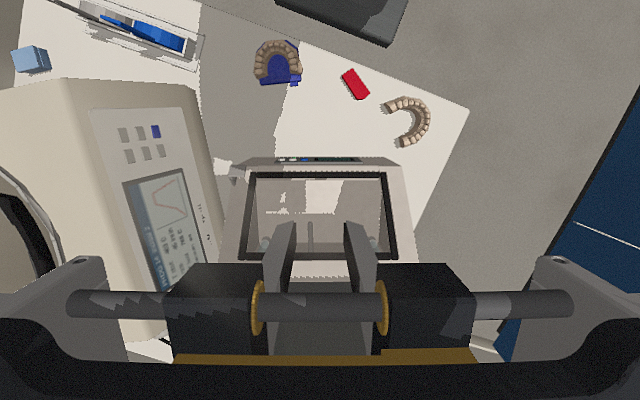

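Run:
```python
from h import *
print(ctrl.get_obs()['qpos'].round(2))
plan([([.41,-.25,.27],180)])
```

```text
[ 0.1   0.19  1.49  0.    1.45 -1.82]
row [1.075, -1.3978, 0.0281] 0.0556 dist mm 353
```

Emit:
carry_out(
  motion=[
    [[0.25,-0.05,0],0],
    [[0.5,-0.3,0],0.02],
    [[0.9,-0.9,0],0.0556],
    [[0.9,-0.9,0],0.0556],
    [[0.9,-0.9,0],0.0556],
    [[0.9,-0.9,0],0.0556],
    [[0.9,-0.9,0],0.0556],
  ],
)

```text
time_s: 13.6
ee_pos: [0.4081, -0.1465, 0.2751]
eef_rot: [-3.14, 0.002, 3.138]
force: [1.2, 0.2, -0.2]
grip_width: 0.0328
grip_force: 0.0
```

Run:
```python
from h import *
st();plan([([.41,-.25,.27],180)])
```

```text
t 13.6 tcp [ 0.4081 -0.1465  0.2751] cab [-242.8 -181.5  275.1] yaw 179.79 F [ 1.2  0.2 -0.2] w 0.0328 gf 0.0
row [-0.0113, -0.5175, 0.0256] -0.0006 dist mm 104
```

Emit:
carry_out(
  motion=[
    [[0,-0.5,0],0],
    [[0,-0.5,0],0],
    [[0,-0.5,0],0],
    [[0,-0.5,0],0],
  ],
)

```text
time_s: 14.0
ee_pos: [0.4086, -0.2444, 0.274]
eef_rot: [-3.142, 0.001, 3.14]
force: [-0.6, 0.1, 0.5]
grip_width: 0.0328
grip_force: 0.0
```

Run:
```python
from h import *
st()
ci=camera_info("wrist");im,d=camera("wrist");cv2.imwrite('pics/w5.png',im[60:340,160:540])
for q in ["steel_tray","tray_slot","blue_tray","stand"]:
    for r in finder.pinpoint("wrist",q)[:2]:
        l=r['location'];z=d[int(l[1])%400,int(l[0])%640];print(q,np.round(l,1),round(r['conf'],2),z,at_depth(ci,l,z).round(4))
P=cloud(ci,d)
for nm,ya,yb in(("steel",-.29,-.235),("blue",-.215,-.16)):
    Q=P[(P[:,0]>.39)&(P[:,0]<.44)&(P[:,1]>ya)&(P[:,1]<yb)&(P[:,2]>.075)&(P[:,2]<.135)]
    T=Q[Q[:,2]>.116]
    print(nm,len(Q),len(T),'zmax',np.percentile(Q[:,2],[50,98]).round(4) if len(Q) else '')
    if len(T)>4:
        print(T.mean(0).round(4),T.min(0).round(4),T.max(0).round(4)); r=cv2.minAreaRect((T[:,:2]*1000).astype(np.float32));print(r)
    for z0 in(.08,.1): 
        B=Q[abs(Q[:,2]-z0)<.01]; 
        if len(B)>4: print(z0,B.mean(0).round(4),np.percentile(B,[2,98],axis=0).round(4))
Q=P[(P[:,0]>.34)&(P[:,0]<.46)&(P[:,1]>-.34)&(P[:,1]<-.12)&(P[:,2]>.028)&(P[:,2]<.037)]
print(len(Q),cv2.minAreaRect((Q[:,:2]*1000).astype(np.float32)))
```

```text
t 14.0 tcp [ 0.4086 -0.2444  0.274 ] cab [-275.9 -273.6  274. ] yaw 179.93 F [-0.6  0.1  0.5] w 0.0328 gf 0.0
steel_tray [305.4 172.3] 0.7 0.39985391 [ 0.4059 -0.2643  0.0589]
steel_tray [576.  157.6] 0.28 0.45262542 [0.3902 0.1931 0.0005]
tray_slot [299.  187.3] 0.58 0.3441493 [ 0.4137 -0.2695  0.1188]
tray_slot [572.1 159.3] 0.29 0.45170096 [0.393  0.185  0.0022]
blue_tray [353.  175.6] 0.87 0.39892325 [ 0.4104 -0.1956  0.0612]
stand [331.9 168.7] 0.83 0.45275435 [ 0.41   -0.2235  0.0053]
steel 224 97 zmax [0.1055 0.1247]
[ 0.415  -0.2673  0.1226] [ 0.4131 -0.2791  0.117 ] [ 0.4177 -0.2557  0.125 ]
((415.4210205078125, -267.3726501464844), (4.514123916625977, 23.410932540893555), 0.16188175976276398)
0.08 [ 0.4135 -0.2668  0.0828] [[ 0.4131 -0.2783  0.0766]
 [ 0.4142 -0.2555  0.0897]]
0.1 [ 0.4139 -0.2675  0.1004] [[ 0.4131 -0.2783  0.0907]
 [ 0.416  -0.2564  0.1079]]
blue 225 82 zmax [0.1037 0.1251]
[ 0.4154 -0.1899  0.1232] [ 0.4136 -0.2016  0.1169] [ 0.4177 -0.1781  0.1256]
((415.5762023925781, -189.88873291015625), (3.7814338207244873, 23.507230758666992), 1.2127914428710938)
0.08 [ 0.4141 -0.1915  0.0818] [[ 0.4136 -0.2018  0.0751]
 [ 0.4158 -0.1794  0.0879]]
0.1 [ 0.4148 -0.1904  0.1007] [[ 0.4136 -0.2019  0.0924]
 [ 0.4173 -0.1786  0.1098]]
561 ((411.8532409667969, -213.5006561279297), (190.77178955078125, 56.98920822143555), 78.06414794921875)
```

View pics/w5.png

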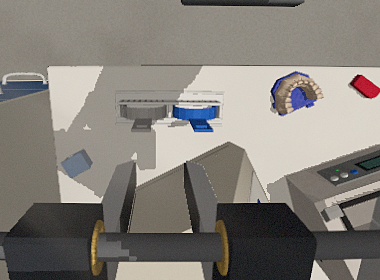

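Run:
```python
from h import *
print(ctrl.get_obs()['qpos'].round(2));plan([([.4109,-.2673,.15],180),([.4109,-.2673,.085],180)])
```

```text
[-0.61  0.08  1.62  0.    1.44 -2.19]
row [-0.0119, -0.119, 0.6196] 0.0002 dist mm 126
row [-0.0119, -0.119, 0.9446] 0.0002 dist mm 190
```

Emit:
carry_out(
  motion=[
    [[-0.012,-0.119,0.25],0],
    [[-0.012,-0.119,0.5],0],
    [[-0.012,-0.119,0.6],0],
    [[-0.012,-0.119,0.6],0],
    [[-0.012,-0.119,0.6],0],
    [[-0.012,-0.119,0.6],0],
  ],
  hand=0.15,
)

```text
time_s: 14.85
ee_pos: [0.4113, -0.2686, 0.1555]
eef_rot: [-3.14, 0.003, -3.141]
force: [-0.0, 0.1, 0.5]
grip_width: 0.0398
grip_force: 0.0
```

Run:
```python
from h import *
st();plan([([.4109,-.2673,.085],180)])
```

```text
t 14.85 tcp [ 0.4113 -0.2686  0.1555] cab [-281.7 -297.3  155.5] yaw -179.99 F [-0.   0.1  0.5] w 0.0398 gf 0.0
row [0.0021, 0.0067, 0.3526] 0.0 dist mm 71
```

Emit:
carry_out(
  motion=[
    [[0.002,0.006,0.1],0],
    [[0.002,0.006,0.22],0],
    [[0.002,0.006,0.3],0],
    [[0.002,0.006,0.35],0],
    [[0.002,0.006,0.352],0],
    [[0.002,0.006,0.352],0],
    [[0.002,0.006,0.352],0],
  ],
)

```text
time_s: 15.55
ee_pos: [0.4105, -0.2676, 0.0842]
eef_rot: [-3.141, 0.001, 3.141]
force: [0.4, -0.0, 0.4]
grip_width: 0.0403
grip_force: 0.0
```

Emit:
carry_out(
  motion=[
    [[0,0,0],0],
    [[0,0,0],0],
    [[0,0,0],0],
    [[0,0,0],0],
    [[0,0,0],0],
  ],
  hand=1,
  force=25,
)

```text
time_s: 16.05
ee_pos: [0.4102, -0.2673, 0.0833]
eef_rot: [-3.141, 0.0, 3.141]
force: [-0.5, -0.3, 3.0]
grip_width: 0.0234
grip_force: 25.0
```

Run:
```python
from h import *
st()
```

```text
t 16.05 tcp [ 0.4102 -0.2673  0.0833] cab [-282.4 -295.7   83.3] yaw 179.97 F [-0.5 -0.3  3. ] w 0.0234 gf 25.0
```

Emit:
carry_out(
  motion=[
    [[0,0,-0.05],0],
    [[0,0,-0.12],0],
    [[0,0,-0.25],0],
    [[0,0,-0.4],0],
    [[0,0,-0.6],0],
    [[0,0,-0.8],0],
    [[0,0,-0.97],0],
    [[0,0,-0.97],0],
    [[0,0,-0.97],0],
  ],
)

```text
time_s: 16.95
ee_pos: [0.4099, -0.2671, 0.2773]
eef_rot: [-3.141, 0.0, 3.141]
force: [-0.7, 0.0, -0.8]
grip_width: 0.0234
grip_force: 25.0
```

Run:
```python
from h import *
st()
ci=camera_info("wrist");im,d=camera("wrist");cv2.imwrite('pics/w6.png',im[120:320,200:440])
P=cloud(ci,d);p=ctrl.get_obs()['ee_pos'];L=P-p
m=(abs(L[:,1])<.011)&(L[:,0]>-.004)&(L[:,0]<.015)&(L[:,2]>-.035)&(L[:,2]<.06)
Q=L[m]*1000
for z in range(-35,50,8):
    k=abs(Q[:,2]-z)<4
    if k.sum()>2: print(z,k.sum(),np.median(Q[k],0).round(1))
plan([(cab(-130,-10,275),200)])
```

```text
t 16.95 tcp [ 0.4099 -0.2671  0.2773] cab [-282.5 -295.4  277.3] yaw 179.98 F [-0.7  0.  -0.8] w 0.0234 gf 25.0
-27 133 [  0.1  -1.2 -23.7]
-19 240 [  3.    0.4 -21.9]
-11 116 [  3.7  -0.  -10.8]
-3 145 [ 3.8 -0.4 -2.7]
5 150 [ 3.8 -0.4  5. ]
13 180 [ 3.8  0.3 13. ]
21 252 [ 4.2 -0.4 20.6]
29 92 [ 4.1 -0.1 28.5]
37 233 [ 4.   0.2 38.3]
45 221 [ 5.3  0.2 41.9]
row [-0.2262, 1.6015, 0.0067] -0.0556 dist mm 323
```

View pics/w6.png

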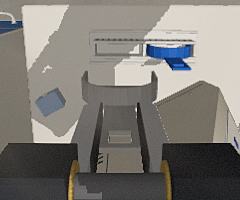

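Emit:
carry_out(
  motion=[
    [[0.05,0.1,-0.12],0],
    [[0.1,0.3,-0.12],0],
    [[0.1,0.5,-0.12],0],
    [[0.08,0.7,-0.12],-0.01],
    [[0.0,0.85,-0.12],-0.03],
    [[-0.1,1,-0.12],-0.0556],
    [[-0.1,1,-0.12],-0.0556],
    [[-0.1,1,-0.12],-0.0556],
    [[-0.1,1,-0.12],-0.0556],
  ],
)

```text
time_s: 17.9
ee_pos: [0.4296, -0.0677, 0.3003]
eef_rot: [3.141, -0.001, -2.795]
force: [-0.2, -0.7, -0.7]
grip_width: 0.0238
grip_force: 25.0
```

Run:
```python
from h import *
st()
plan([(cab(-130,-10,285),200),(cab(-46,-10,285),200)])
```

```text
t 17.9 tcp [ 0.4296 -0.0677  0.3003] cab [-195.5 -114.9  300.3] yaw -160.13 F [-0.2 -0.7 -0.7] w 0.0238 gf 25.0
row [-0.3254, 0.526, 0.0767] -0.0004 dist mm 125
row [-0.7454, 0.5277, 0.0767] -0.0004 dist mm 183
```

Emit:
carry_out(
  motion=[
    [[-0.1,0.2,0.04],0],
    [[-0.3,0.4,0.077],0],
    [[-0.5,0.527,0.077],0],
    [[-0.7,0.527,0.077],0],
    [[-0.755,0.527,0.077],0],
    [[-0.755,0.527,0.077],0],
    [[-0.755,0.527,0.077],0],
    [[-0.755,0.527,0.077],0],
  ],
)

```text
time_s: 18.7
ee_pos: [0.5354, 0.0825, 0.286]
eef_rot: [-3.141, 0.0, -2.794]
force: [-0.8, 0.3, -0.3]
grip_width: 0.024
grip_force: 25.0
```

Run:
```python
from h import *
st()
plan([(cab(-44,-10,200),200),(cab(-44,-10,122),200)])
```

```text
t 18.7 tcp [0.5354 0.0825 0.286 ] cab [-44.6 -10.2 286. ] yaw -160.1 F [-0.8  0.3 -0.3] w 0.024 gf 25.0
row [-0.0028, 0.0011, 0.4299] -0.0003 dist mm 86
row [-0.0028, 0.0011, 0.8199] -0.0003 dist mm 164
```

Emit:
carry_out(
  motion=[
    [[0,0,0.12],0],
    [[0,0,0.25],0],
    [[0,0,0.36],0],
    [[0,0,0.45],0],
    [[0,0,0.53],0],
    [[0,0,0.61],0],
    [[0,0,0.69],0],
    [[0,0,0.76],0],
    [[0,0,0.818],0],
    [[0,0,0.818],0],
    [[0,0,0.818],0],
  ],
)

```text
time_s: 19.8
ee_pos: [0.5361, 0.0834, 0.1225]
eef_rot: [-3.142, 0.0, -2.793]
force: [-0.6, -0.5, -0.9]
grip_width: 0.0237
grip_force: 25.0
```

Run:
```python
from h import *
st()
ci=camera_info("wrist");im,d=camera("wrist");cv2.imwrite('pics/w7.png',cv2.resize(im[150:310,220:420],None,fx=3,fy=3,interpolation=cv2.INTER_CUBIC))
P=(cloud(ci,d)-O)@RC*1000
m=(abs(P[:,1]+10)<9)&(P[:,2]>135)&(P[:,2]<156)&(P[:,0]>-33)&(P[:,0]<15);Q=P[m]
for x in range(-32,14,6):
    k=abs(Q[:,0]-x)<3
    if k.sum()>2: print(x,k.sum(),np.median(Q[k],0).round(1),Q[k][:,1].min().round(1),Q[k][:,1].max().round(1))
```

```text
t 19.8 tcp [0.5361 0.0834 0.1225] cab [-43.6  -9.6 122.5] yaw -160.02 F [-0.6 -0.5 -0.9] w 0.0237 gf 25.0
-26 80 [-26.2 -10.6 151.2] -13.1 -8.1
-20 55 [-19.8 -10.6 149.9] -13.2 -8.1
-14 42 [-14.5 -10.7 147.9] -13.3 -8.1
```

View pics/w7.png

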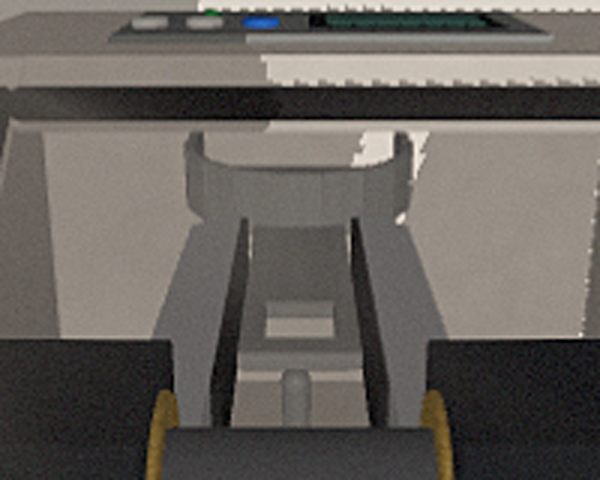

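Emit:
carry_out(
  motion=[
    [[0,-0.005,0.007],0],
    [[0,-0.005,0.007],0],
    [[-0.015,-0.005,0.007],0],
    [[-0.03,-0.005,0.007],0],
    [[-0.04,-0.005,0.007],0],
    [[-0.05,-0.005,0.007],0],
    [[-0.055,-0.005,0.007],0],
    [[-0.055,-0.005,0.007],0],
  ],
)

```text
time_s: 20.65
ee_pos: [0.5467, 0.0863, 0.1206]
eef_rot: [3.142, -0.0, -2.793]
force: [0.4, -0.2, -0.5]
grip_width: 0.0237
grip_force: 25.0
```

Emit:
carry_out(
  motion=[
    [[-0.01,0,0],0],
    [[-0.015,0,0],0],
    [[-0.02,0,0],0],
    [[-0.025,0,0],0],
    [[-0.03,0,0],0],
    [[-0.035,0,0],0],
    [[-0.035,0,0],0],
    [[-0.035,0,0],0],
  ],
)

```text
time_s: 21.45
ee_pos: [0.5532, 0.0887, 0.1206]
eef_rot: [-3.142, -0.0, -2.793]
force: [1.1, 1.7, -0.6]
grip_width: 0.0235
grip_force: 25.0
```

Run:
```python
from h import *
st()
ci=camera_info("wrist");im,d=camera("wrist");cv2.imwrite('pics/w8.png',cv2.resize(im[150:310,220:420],None,fx=3,fy=3,interpolation=cv2.INTER_CUBIC))
P=(cloud(ci,d)-O)@RC*1000;t=tocab(ctrl.get_obs()['ee_pos'])
m=(abs(P[:,1]-t[1])<11)&(P[:,2]>t[2]+5)&(P[:,2]<t[2]+46)&(P[:,0]>t[0]-12)&(P[:,0]<t[0]+20);Q=P[m]-t
for z in range(6,50,6):
    k=abs(Q[:,2]-z)<3
    if k.sum()>2: print(z,k.sum(),np.median(Q[k],0).round(1))
```

```text
t 21.45 tcp [0.5532 0.0887 0.1206] cab [-25.6 -10.6 120.6] yaw -160.01 F [ 1.1  1.7 -0.6] w 0.0235 gf 25.0
6 76 [ 3.6 -0.3  6.8]
12 135 [ 3.6 -0.3 12.1]
18 163 [ 3.9  2.3 19.1]
24 106 [ 4.1 -0.3 24.6]
30 207 [ 3.4  0.3 30.1]
36 170 [ 3.7 -0.3 36.4]
42 273 [ 4.9  0.2 40.7]
```

View pics/w8.png

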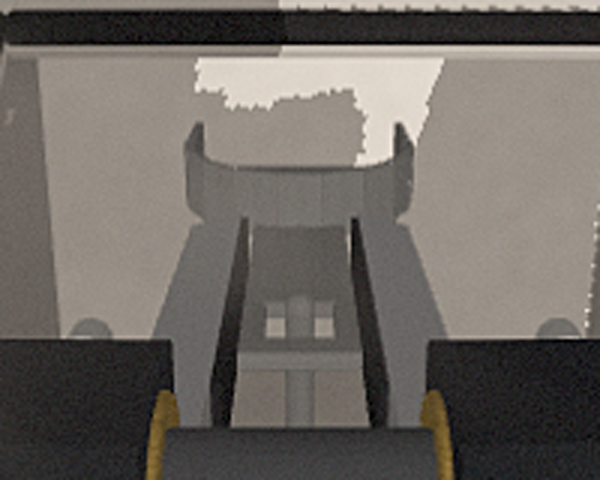

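Emit:
carry_out(
  motion=[
    [[0,0,0.005],0],
    [[0,0,0.01],0],
    [[0,0,0.015],0],
    [[0,0,0.018],0],
    [[0,0,0.018],0],
    [[0,0,0.018],0],
  ],
)

```text
time_s: 22.1
ee_pos: [0.5533, 0.0887, 0.1171]
eef_rot: [-3.142, 0.0, -2.793]
force: [-0.1, -0.3, -0.5]
grip_width: 0.0238
grip_force: 25.0
```

Run:
```python
from h import *
st()
```

```text
t 22.1 tcp [0.5533 0.0887 0.1171] cab [-25.6 -10.6 117.1] yaw -160.01 F [-0.1 -0.3 -0.5] w 0.0238 gf 25.0
```

Emit:
carry_out(
  motion=[
    [[0,0,0.003],0],
    [[0,0,0.005],0],
    [[0,0,0.008],0],
    [[0,0,0.01],0],
    [[0,0,0.01],0],
  ],
)

```text
time_s: 22.6
ee_pos: [0.5536, 0.0887, 0.1156]
eef_rot: [-3.141, 0.001, -2.793]
force: [-0.5, 0.2, 5.7]
grip_width: 0.0235
grip_force: 25.0
```

Run:
```python
from h import *
st()
```

```text
t 22.6 tcp [0.5536 0.0887 0.1156] cab [-25.3 -10.6 115.6] yaw -160.01 F [-0.5  0.2  5.7] w 0.0235 gf 25.0
```

Emit:
carry_out(
  motion=[
    [[0,0,0],0],
    [[0,0,0],0],
    [[0,0,0],0],
    [[0,0,0],0],
    [[0,0,0],0],
  ],
  hand=0.25,
)

```text
time_s: 23.1
ee_pos: [0.5532, 0.0887, 0.115]
eef_rot: [3.142, -0.0, -2.793]
force: [1.2, -0.0, -0.3]
grip_width: 0.0355
grip_force: 0.0
```

Run:
```python
from h import *
st()
ci=camera_info("wrist");im,d=camera("wrist");cv2.imwrite('pics/w9.png',cv2.resize(im[150:310,220:420],None,fx=3,fy=3,interpolation=cv2.INTER_CUBIC))
P=(cloud(ci,d)-O)@RC*1000
m=(abs(P[:,1]+10)<14)&(P[:,2]>80)&(P[:,2]<170)&(P[:,0]>-40)&(P[:,0]<30);Q=P[m]
for z in range(92,162,6):
    k=abs(Q[:,2]-z)<3
    if k.sum()>2: print(z,k.sum(),np.median(Q[k],0).round(1),Q[k][:,1].min().round(1),Q[k][:,1].max().round(1))
```

```text
t 23.1 tcp [0.5532 0.0887 0.115 ] cab [-25.7 -10.5 115. ] yaw -160.01 F [ 1.2 -0.  -0.3] w 0.0355 gf 0.0
92 661 [-26.5 -10.9  91.9] -23.5 3.5
98 94 [-19.7 -12.4  98.2] -23.8 -0.2
104 95 [-19.7 -11.6 103.9] -23.7 0.2
110 113 [-19.8 -11.6 110. ] -23.3 0.0
116 119 [-19.9 -11.6 116.1] -23.4 0.3
122 131 [-20.  -11.5 122.2] -23.3 0.6
128 140 [-20.1 -11.5 128.2] -22.9 0.4
134 182 [-19.9 -13.4 134.9] -23.0 0.8
140 140 [-19.2 -10.9 140.9] -22.8 0.9
146 187 [ -9.7 -10.3 145.4] -22.7 1.2
152 302 [-20.6 -10.3 151.7] -22.6 1.3
158 316 [-19.2 -10.9 156.9] -22.1 1.5
```

View pics/w9.png

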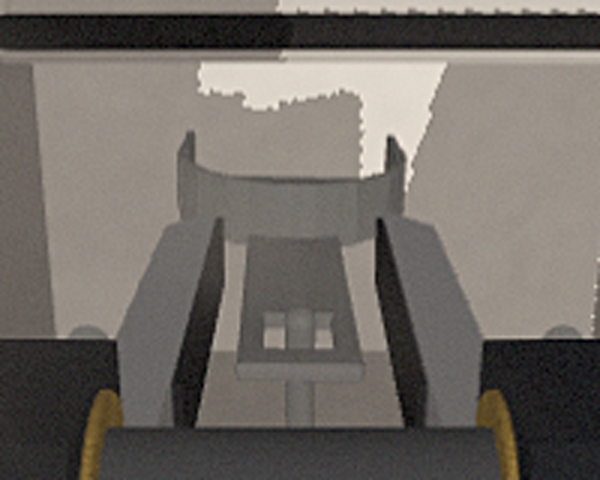

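Emit:
carry_out(
  motion=[
    [[0.0,0,-0.03],0],
    [[0.04,0,-0.06],0],
    [[0.08,0,-0.06],0],
    [[0.09,0,-0.15],0],
    [[0.09,0,-0.3],0],
    [[0.09,0,-0.5],0],
    [[0.09,0,-0.7],0],
    [[0.09,0,-0.85],0],
    [[0.09,0,-0.85],0],
  ],
)

```text
time_s: 24.05
ee_pos: [0.5368, 0.0824, 0.2895]
eef_rot: [-3.14, 0.007, -2.793]
force: [0.3, -0.3, -0.0]
grip_width: 0.0351
grip_force: 0.0
```

Emit:
carry_out(
  motion=[
    [[0.2,0,0],0],
    [[0.4,0,0],0],
    [[0.4,0,0],0],
    [[0.4,0,0],0],
    [[0.4,0,0],0],
    [[0.4,0,0],0],
    [[0.4,0,0],0],
    [[0.4,0,0],0],
    [[0.4,0,0],0],
  ],
)

```text
time_s: 24.95
ee_pos: [0.4613, 0.0552, 0.2848]
eef_rot: [3.141, -0.0, -2.793]
force: [-1.1, -0.1, 0.2]
grip_width: 0.0351
grip_force: 0.0
```

Run:
```python
from h import *
st()
ci=camera_info("scene");im,d=camera("scene");w=camera("wrist")[0];s=camera("side")[0]
c=np.zeros((480,800,3),np.uint8);c[:,:400]=cv2.resize(im[90:330,230:430],(400,480));c[:240,400:]=cv2.resize(w[100:300,150:483],(400,240));c[240:,400:]=cv2.resize(s[110:310,200:533],(400,240));cv2.imwrite('pics/end.png',c)
ci=camera_info("wrist");P=(cloud(ci,camera("wrist")[1])-O)@RC*1000
m=(abs(P[:,1]+10)<16)&(P[:,2]>100)&(P[:,2]<165)&(P[:,0]>-30)&(P[:,0]<10);Q=P[m];print(len(Q),np.percentile(Q,[5,50,95],axis=0).round(1))
```

```text
t 24.95 tcp [0.4613 0.0552 0.2848] cab [-123.5  -10.4  284.8] yaw -160.0 F [-1.1 -0.1  0.2] w 0.0351 gf 0.0
431 [[-21.6 -20.9 104.2]
 [-20.   -9.6 136.1]
 [ -1.3   0.5 157.1]]
```

View pics/end.png

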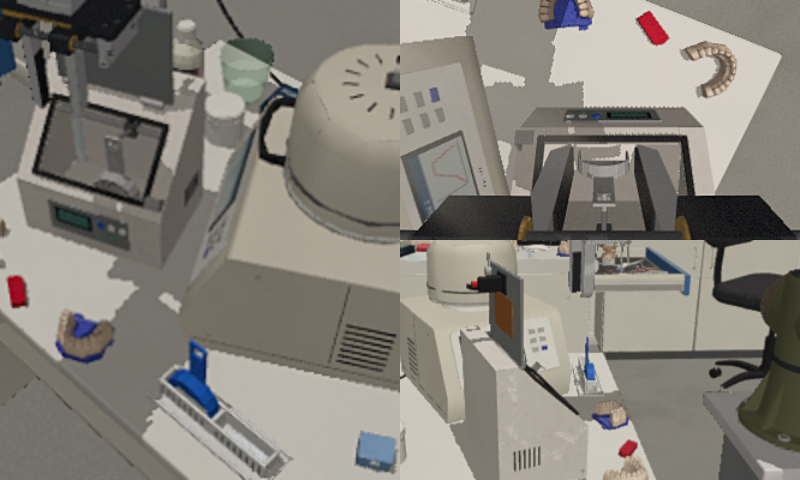

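The final pictures show the lid upright, the steel tray hanging on the hook inside, and the blue tray still in the stand. The models and wax haven't moved.

```bash
python3 -c "
from station import ctrl
print(ctrl.hand_in())"
```

```text
the job is handed in; nothing more can be done
None
```

The job is handed in: the catch is turned clear, the lid stands fully open, and the steel tray hangs handle up on the hook. I saw no contact with the seal, and the blue tray and everything else are where they were (about 25 s of the 72 s used).

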